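# Pop the sample hatch

## Robot

A 6-joint arm with a two-finger parallel gripper is mounted at the origin on the work surface. World frame = base frame: x ahead of the robot, y to its left, z up, the work surface at z = 0. Lengths are in mm, angles in degrees, forces in N, time in s.
With the tool pointing down it reaches from about 225 to 725 mm from the base axis. Payload 3.1 kg.
Tool frame: the origin (TCP) lies on the centre line of the jaws, within the pads' length; the fingertips stand 8 mm ahead of it and the grasp point (between the pads) lies 11 mm behind it; z points along the fingers, y is the direction in which the jaws open and shut (so a half turn about z gives the same grasp; the last joint's range is limited). The gripper opens to 85 mm and grips with 20 to 120 N. Pads are 22 mm wide; open, the fingers measure 114 mm over their backs; the gripper's body (76 mm by 85 mm) begins 54 mm behind the grasp point. The pads swing forward as they close: fully open they stand 13 mm farther back than shut.
Start: joints at [57.766, 2.75, 5.684, 92.934, 0, 82.678], TCP at [221.151, 476.14, 203.512] pointing down, gripper open.
Joint ranges: [-166.93, 166.93], [-56.73, 111.36], [-69.38, 81.34], [-121.58, 131.49], [-85.45, 84.26], [-180, 180]. Speed limits (degrees/s): [159.86, 159.86, 180, 180, 180, 180].

## Interface

Orientations are given as a 3x3 rotation matrix whose columns are the frame's x, y, z axes.
In Python, from plant import get_state, get_image, hand_in, masks_of, place_of gives the robot as it stands. The module is installed in compiled form; this text tells all that it offers.
- The arm moves only by the tool carry_out, never from a script. Its argument "moves" is a list of rows, each an object of numbers: "fingers": the opening, from 0 (shut) to 1 (fully open); "tx", "ty", "tz": the shift along the tool's x, y, z in units of 25 mm (1.0 is 25 mm); "twist": the turn about the tool's z in units of 5 degrees (1.0 is 5 degrees). A call has 1 to 12 rows; each row shifts and turns the commanded pose from where the row before left it, along the tool's axes as they then stand; what a row does not reach is not made up. A row lasts 1/12 s, in which the tool goes at most 41.7 mm and 7.16 degrees, less where a joint would pass 70% of its speed; a pose out of reach is approached as far as the arm can. A call is refused whole if a number of a shift passes 1 or a number of a turn 1, either way. A call with a gripper value outside its range is refused whole. The fingers move at their own pace and stop on an object; "grip_force" is the grip in N (left out, the last holds). Time passes only in rows, so rows that do not move let the fingers close. It gives the time, the measured TCP pose, the force and the opening at its end, in the units of the state.
- get_state(): the state, without advancing time (a new reading comes with each control period).
- get_image(name): name is "scene" or "top" or "wrist"; returns a dict with "pixels" (480x640x3 uint8, red, green, blue), "fx", "fy", "cx", "cy" (pixels), "R" (3x3) and "t" (3): a world point X has camera coordinates R X + t; the wrist camera has in their place "hand_eye" (4x4, takes a point from camera to tool coordinates, whose origin is the TCP and whose axes are the flange's). Camera axes: x right, y down, z forward; pixel columns grow to the right and rows downward; lengths in mm; the calibration is good to about 2 mm. A picture is of the moment at which its call begins: read the wrist's pose just before it. There is no depth.
- hand_in(): hands the job in, once; it reports no verdict.
Trained networks look in a picture, given as the dict that the camera call returned (one of the last four; its "shot" number tells which), for a name from the list of things; names that differ only in an ending like _2 or _b are one class to them, and where a whole thing is asked for, a point or a joint stands for the part that bears it (a point fixed in the world has none). Each returns a list of dicts, best first, with "conf" (0 to 1); they miss things now and then, are a little off and sometimes report something else, mostly with a low value. They report only what shows in the picture. A call takes as long as a camera call.
- masks_of(picture, target): "mask" (480x640 bool, what is visible of it) and "extent" ([left, top, right, bottom] in pixels, round what is visible of it).
- place_of(picture, target): "at" ([column, row] in pixels: a listed point, or the origin of a listed thing).
The state is a dict: "time_s": time; "joints": joint angles; "dq": joint speeds; "effort": joint torques, N m; "tcp_pos": TCP position; "ee_rot": TCP orientation; "wrist_force": force on the tool from outside, world axes, zero at the start; "torque": the same for the moment, N m; "width": finger opening in mm.
Only numpy, scipy, OpenCV 4.12 (cv2) and the standard library are available. Lean on these libraries where they do the work, as an engineer would, in place of code of your own. Each camera call takes 0.05 s, during which the arm holds its last target. There are 200 camera calls.

## Task

Of the two white units on the bench, open the hatch of the sample unit (the one with the round boss on its lid): with shut fingertips press the grey spot near its front edge gently, once, until the latch lets go, then take the hand away so that the hatch springs open by itself. Stay clear of it and watch for two seconds that it stays open; do not prise it or push it down again. Leave the fuse unit's ribbed hatch shut and do not shift anything else on the bench.

Things in the scene. Friction and masses are not known exactly. Their poses are not given: they have to be found in the camera images.
- sample_unit: Sample unit: white plastic unit fixed to the bench, 155 mm deep, 140 wide, 90 high, on a grey plinth 0 to 30 mm high. Its hatch, most of its top, carries a raised round boss (56 mm across, 4 mm high) with a grey disc in it. Origin: underside (top of plinth), on the centre line, 70 mm behind the hatch's front edge; -x points out of its front, z up. Side walls 5 mm, front wall 20 mm below the shut hatch's face.
- sample_pad (a point): Where to press: centre of a flat grey spot, 22 mm across, on the sample hatch's upper face, on its centre line, 31 mm behind its front edge, 94 mm in front of its hinge; 90 mm above the unit's underside when shut. Moves with the hatch; z is normal to it, x points to the hinge. The hatch is 125 mm long, 124 wide; the round boss begins 22 mm behind the spot's centre.
- sample_hatch (a joint): Angle of the sample hatch, hinged at its rear edge, rad: 0 shut and latched, negative pressed in (stop -0.085), positive open (stop 1.1). Pressing at the spot takes about 4 to 5 N; the latch lets go beyond about -0.04 (4 mm at the spot; the stop is at 8 mm). Then a damped spring lifts it after the withdrawing finger and opens it fully in about 1 s, front edge rising and going back.
- sample_latch (a joint): Travel of the hidden latch tongue in the sample unit, m: 0 = engaged, about 0.012 when it has let go, 0.025 after the hatch has risen past about 0.25 rad; it then stays there, showing that the hatch has popped.
- fuse_unit: The fuse unit: same size and make as the sample unit, but its hatch carries three straight raised ribs (80 mm long, 4 mm high) in place of the round boss. To be left shut. The two units stand side by side and may be either way round. Plinth height (its own), origin and axes as for the sample unit.
- fuse_pad (a point): The like spot on the fuse hatch (not to be pressed).
- fuse_hatch (a joint): Hinge angle of the fuse hatch, rad: 0 = shut, same mechanism; must stay shut.
- flask_big: Bystander: amber volumetric flask with black stopper, 76 mm across, 170 mm tall. Loose. Origin at its underside, on its axis.
- flask_small: Bystander: smaller amber volumetric flask, 61 mm across, 136 mm tall. Loose. Origin at its underside, on its axis.
- dropper: Bystander: amber dropper bottle with red cap, 42 mm across, 85 mm tall. Loose. Origin at its underside, on its axis.
- beaker: Bystander: open glass beaker, 68 mm across, 75 mm tall. Loose. Origin at its underside, on its axis.
- mug: Bystander: white mug, 76 mm across, 85 mm tall. Loose. Origin at its underside, on its axis.
- cup_a: Bystander: white capped sample cup, 36 mm across, 30 mm tall, standing between the two units. Loose. Origin at its underside, on its axis.
- cup_b: Bystander: white capped sample cup, 36 mm across, 30 mm tall, in front of and to the left of the units. Loose. Origin at its underside, on its axis.
- spatula: Bystander: lab spatula lying down, 170 mm long. Loose. Origin at its underside.

How it is judged (in metres and radians):
On the way, in this order (a step that is already met when the one before it is completed fails the run):
1. the sample hatch is pressed in by the fingers at its grey spot (within 30 mm) until its latch lets go (value of joint sample_hatch below -0.02 rad and value of joint sample_latch above 0.004 m and contact force between the fingers and sample_unit above 0.1 N and horizontal distance between the grasp point and sample_pad below 0.03 m).
2. the sample hatch stands open by itself, untouched, for 1.5 s (value of joint sample_hatch above 0.9 rad and contact force between each of the arm, the fingers and sample_unit below 0.1 N), for 1.5 s.
At the end, for the whole second after the job is handed in: The sample hatch stands open (beyond 0.9 rad) and still, its latch tongue fully out (beyond 20 mm); the fuse hatch is shut (between -0.015 and 0.05 rad); every bystander is within 30 mm of its start (value of joint sample_hatch above 0.9 rad and velocity of joint sample_hatch between -0.1 and 0.1 rad/s and value of joint sample_latch above 0.02 m and value of joint fuse_hatch between -0.015 and 0.05 rad and not (distance of any of flask_big, flask_small, dropper, beaker, mug, cup_a, cup_b, spatula from where it was at the start of the episode above 0.03 m)); the robot touches nothing.
It fails at once if the sample hatch is pushed shut again (below 0.12 rad) after it has popped (latch beyond 20 mm) (value of joint sample_latch above 0.02 m and value of joint sample_hatch below 0.12 rad).
It fails at once if the sample hatch is prised up (beyond 0.06 rad) with its latch still engaged (value of joint sample_latch below 0.005 m and value of joint sample_hatch above 0.06 rad).
It fails at once if the sample unit is pressed with more than 30 N (contact force between the fingers and sample_unit above 30 N).
It fails at once if the fuse hatch is pressed in (below -0.015 rad) or opened (beyond 0.05 rad) (not (value of joint fuse_hatch between -0.015 and 0.05 rad)).
It fails at once if a bystander is shifted, lifted or carried by more than 30 mm (not (not (distance of any of flask_big, flask_small, dropper, beaker, mug, cup_a, cup_b, spatula from where it was at the start of the episode above 0.03 m))).
It also fails if it takes over 38 s, if anything falls off the work surface, if the arm or the gripper's body presses on something with over 40 N, if the wrist force passes 120 N, or if a joint passes its speed limit or range.

## Working session

There is one attempt and no reset: what is moved stays moved. The work goes in short steps, Python scripts to look and compute and a tool call to move; the robot and the scene stay as the last step left them, time stands still between calls to the robot, and variables do not carry over. Pictures are saved under pics/ and viewed, about 8 in all and at most 12, crops included, and the job is handed in when it is done.

Besides the shell and the picture viewer there is one more tool, called by a JSON object that holds its "api" and its "payload". carry_out: Moves the arm, as the interface text tells. Its arguments: {"type":"object","properties":{"moves":{"type":"array","items":{"type":"object","properties":{"fingers":{"type":"number"},"tx":{"type":"number"},"ty":{"type":"number"},"tz":{"type":"number"},"twist":{"type":"number"}}}},"grip_force":{"type":"number"}},"required":["moves"]}

```bash
mkdir -p pics
python3 - <<'E'
from plant import *
import cv2,numpy as np
s=get_state();print(s['time_s'],s['tcp_pos'],np.round(s['ee_rot'],3).tolist(),s['width'])
for n in ['top','scene']:
    p=get_image(n)
    cv2.imwrite(f'pics/{n}1.png',p['pixels'][:,:,::-1])
    print(n,p['fx'],p['cx'],p['cy'],np.round(p['R'],3).tolist(),np.round(p['t'],1).tolist())
    for t in ['sample_pad','fuse_pad','sample_unit','fuse_unit']:
        print(t,[(np.round(d['at'],1).tolist(),round(d['conf'],2)) for d in place_of(p,t)][:3])
E
```

```text
0.0 [220.79654876 475.53460434 202.29140832] [[-0.907, 0.421, -0.001], [0.421, 0.907, -0.002], [0.0, -0.002, -1.0]] 85.37999754779348
top 494.89839410453595 324.51864103834276 233.8997244951823 [[0.012, -1.0, 0.005], [-0.995, -0.013, -0.103], [0.103, -0.004, -0.995]] [-11.0, 533.0, 1196.6]
sample_pad [([264.0, 267.4], 0.76)]
fuse_pad [([401.3, 267.2], 0.85)]
sample_unit [([266.7, 252.2], 0.84), ([205.2, 312.4], 0.4)]
fuse_unit [([396.3, 248.1], 0.55)]
scene 439.45895900184877 324.82630588026376 242.44418907972386 [[-0.548, 0.836, -0.018], [0.538, 0.336, -0.773], [-0.64, -0.433, -0.635]] [305.1, -199.1, 1436.7]
sample_pad [([399.4, 248.6], 0.88)]
fuse_pad [([286.3, 201.0], 0.66)]
sample_unit [([390.2, 283.0], 0.96), ([331.8, 275.6], 0.69)]
fuse_unit [([277.7, 239.9], 0.82)]
```

View pics/top1.png

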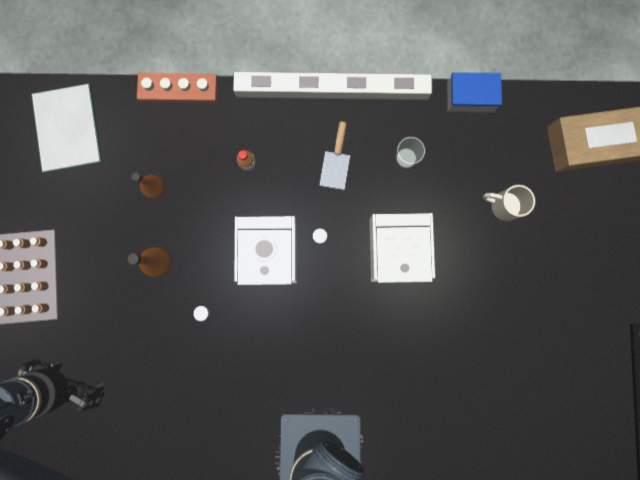

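View pics/scene1.png

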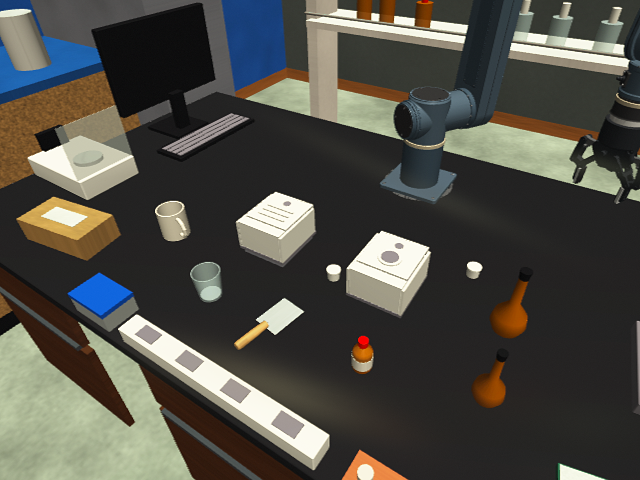

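```bash
cat > h.py <<'E'
import numpy as np
from plant import *
def cams(px):
    """px: list of (pic, pixel) -> world point by least squares rays + residual"""
    A=np.zeros((3,3));b=np.zeros(3);L=[]
    for p,u in px:
        R=np.array(p['R']);t=np.array(p['t']);c=-R.T@t
        d=R.T@np.array([(u[0]-p['cx'])/p['fx'],(u[1]-p['cy'])/p['fy'],1]);d/=np.linalg.norm(d)
        P=np.eye(3)-np.outer(d,d);A+=P;b+=P@c;L.append((P,c))
    X=np.linalg.solve(A,b);return X,[round(float(np.linalg.norm(P@(X-c))),1) for P,c in L]
E
python3 - <<'E'
from h import *
T=get_image('top');S=get_image('scene')
for t in ['sample_pad','fuse_pad','sample_unit','fuse_unit','flask_big','flask_small','dropper','beaker','mug','cup_a','spatula']:
    a=place_of(T,t);b=place_of(S,t)
    if a and b:
        X,r=cams([(T,a[0]['at']),(S,b[0]['at'])]);print(t,X.round(1),r,round(a[0]['conf'],2),round(b[0]['conf'],2))
E
```

```text
sample_pad [447.9 138.7  95. ] [2.7, 2.7] 0.88 0.79
fuse_pad [ 455.5 -182.1  124.7] [7.1, 7.1] 0.57 0.82
sample_unit [490.8 137.8  12.8] [1.6, 1.6] 0.74 0.71
fuse_unit [450.7 -36.1 -47.6] [157.6, 157.6] 0.7 0.66
flask_big [466.9 411.2  13. ] [3.4, 3.4] 0.84 0.62
flask_small [649.2 423.2   9.5] [1.8, 1.8] 0.76 0.83
dropper [719.6 198.    9.5] [1.1, 1.1] 0.65 0.67
beaker [ 736.1 -209.3    2.7] [0.7, 0.7] 0.64 0.64
mug [ 618.5 -477.5   -3.5] [0.1, 0.1] 0.81 0.92
cup_a [453.4 150.1  88.3] [163.2, 163.2] 0.47 0.66
spatula [ 7.428e+02 -3.610e+01 -3.000e-01] [1.4, 1.4] 0.8 0.82
```

The top view shows the boss unit at left: boss at (264,249), grey spot at (264,270). The ribbed unit is at right, with its spot at (404,267). In the scene view the sample spot is at (399,246). Next I'll refine the spot centre from its own blob.

Run:
```python
from h import *
import cv2
T=get_image('top');S=get_image('scene')
def blobs(p,box):
    x0,y0,x1,y1=box
    g=cv2.cvtColor(p['pixels'],cv2.COLOR_RGB2GRAY)[y0:y1,x0:x1].astype(float)
    bg=np.median(g);w=np.clip(bg-g-10,0,70);n,l,st,c=cv2.connectedComponentsWithStats((w>15).astype(np.uint8))
    out=[]
    for i in range(1,n):
        if st[i,4]<12: continue
        m=cv2.dilate((l==i).astype(np.uint8),np.ones((3,3)))*w
        yy,xx=np.mgrid[y0:y1,x0:x1];out.append(((m*xx).sum()/m.sum(),(m*yy).sum()/m.sum(),int(st[i,4])))
    return out
bt=blobs(T,(244,232,286,282));bs=blobs(S,(370,238,415,268))
print(np.round(bt,1).tolist(),np.round(bs,1).tolist())
bt.sort(key=lambda b:b[2]);bs.sort(key=lambda b:b[2])
for k in (0,1): print([x for x in cams([(T,bt[-2:][k]),(S,bs[-2:][k])])])
def onz(p,u,z):
    R=np.array(p['R']);c=-R.T@np.array(p['t']);d=R.T@np.array([(u[0]-p['cx'])/p['fx'],(u[1]-p['cy'])/p['fy'],1])
    return (c+d*(z-c[2])/d[2]).round(1)
for z in (90,105,120): print(z,onz(T,bt[-2],z),onz(S,bs[-2],z),onz(T,bt[-1],z+4),onz(S,bs[-1],z+4))
cv2.imwrite('pics/c.png',np.hstack([cv2.resize(T['pixels'][205:300,220:315,::-1],(400,400)),cv2.resize(S['pixels'][220:320,340:440,::-1],(400,400))]))
```

```text
[[263.8, 248.4, 235.0], [264.0, 270.1, 60.0]] [[410.0, 239.0, 30.0], [398.7, 245.5, 45.0], [389.5, 256.4, 178.0], [387.9, 263.9, 28.0]]
[array([440.20822318, 134.15918118,  98.2520048 ]), [0.5, 0.5]]
[array([490.19201758, 135.33169166, 101.88445244]), [0.6, 0.6]]
90 [440.2 135.6  90. ] [431.1 130.   90. ] [490.5 136.8  94. ] [482.1 131.3  94. ]
105 [439.8 133.8 105. ] [448.1 136.8 105. ] [489.4 135.  109. ] [498.1 138.  109. ]
120 [439.4 132.  120. ] [465.1 143.6 120. ] [488.3 133.2 124. ] [514.  144.8 124. ]
```

View pics/c.png

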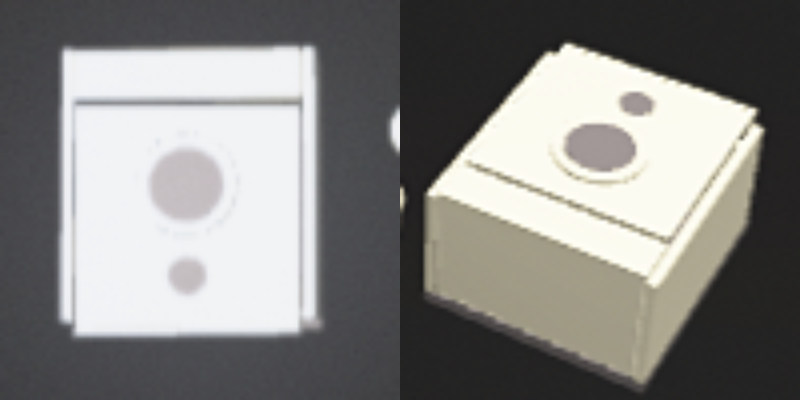

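The spot is at about (440, 134, 98), with the two rays agreeing to 0.5 mm, and the unit is nearly square to the world axes. I'll shut the fingers, square the hand, then travel at height.

{"api": "carry_out", "payload": {"moves": [{"fingers": 0,"twist": -1},{"fingers": 0,"twist": -1},{"fingers": 0,"twist": -1},{"fingers": 0,"twist": -1},{"fingers": 0,"twist": -1}], "grip_force": 30}}

```text
schema error: expected keys fingers, tx, ty, tz, twist
```

{"api": "carry_out", "payload": {"moves": [{"fingers": 0,"tx": -0.6,"ty": -0.95},{"fingers": 0,"tx": -0.6,"ty": -0.95},{"fingers": 0,"tx": -0.6,"ty": -0.95},{"fingers": 0,"tx": -0.6,"ty": -0.95},{"fingers": 0,"tx": -0.6,"ty": -0.95},{"fingers": 0,"tx": -0.6,"ty": -0.95},{"fingers": 0,"tx": -0.6,"ty": -0.95},{"fingers": 0,"tx": -0.6,"ty": -0.95},{"fingers": 0,"tx": -0.6,"ty": -0.95},{"fingers": 0,"tx": -0.6,"ty": -0.95},{"fingers": 0,"tx": -0.6,"ty": -0.95},{"fingers": 0}]}}

```text
schema error: expected keys fingers, tx, ty, tz, twist
```

{"api": "carry_out", "payload": {"moves": [{"fingers": 0,"tx": 0,"ty": 0,"tz": 0,"twist": -1},{"fingers": 0,"tx": 0,"ty": 0,"tz": 0,"twist": -1},{"fingers": 0,"tx": 0,"ty": 0,"tz": 0,"twist": -1},{"fingers": 0,"tx": 0,"ty": 0,"tz": 0,"twist": -1},{"fingers": 0,"tx": 0,"ty": 0,"tz": 0,"twist": -1},{"fingers": 0,"tx": 0,"ty": 0,"tz": 0,"twist": 0}], "grip_force": 30}}

```text
time_s: 2.3
tcp_pos: [221.2, 476.1, 203.5]
ee_rot: [[-1.0, -0.003, 0.0], [-0.003, 1.0, -0.0], [-0.0, -0.0, -1.0]]
wrist_force: [1.0, -0.1, 0.7]
width: 12.7
```

```bash
python3 -c "
from h import *
s=get_state();print(s['time_s'],s['tcp_pos'],np.round(s['ee_rot'],3).tolist(),s['width'],s['wrist_force'])"
```

```text
2.3 [221.16135279 476.13698386 203.51105798] [[-1.0, -0.003, 0.0], [-0.003, 1.0, -0.0], [-0.0, -0.0, -1.0]] 12.685597297537381 [ 0.97283053 -0.0819183   0.66015919]
```

{"api": "carry_out", "payload": {"moves": [{"fingers": 0,"tx": -0.6,"ty": -0.95,"tz": 0,"twist": 0},{"fingers": 0,"tx": -0.6,"ty": -0.95,"tz": 0,"twist": 0},{"fingers": 0,"tx": -0.6,"ty": -0.95,"tz": 0,"twist": 0},{"fingers": 0,"tx": -0.6,"ty": -0.95,"tz": 0,"twist": 0},{"fingers": 0,"tx": -0.6,"ty": -0.95,"tz": 0,"twist": 0},{"fingers": 0,"tx": -0.6,"ty": -0.95,"tz": 0,"twist": 0},{"fingers": 0,"tx": -0.6,"ty": -0.95,"tz": 0,"twist": 0},{"fingers": 0,"tx": -0.6,"ty": -0.95,"tz": 0,"twist": 0},{"fingers": 0,"tx": -0.6,"ty": -0.95,"tz": 0,"twist": 0},{"fingers": 0,"tx": -0.6,"ty": -0.95,"tz": 0,"twist": 0},{"fingers": 0,"tx": -0.6,"ty": -0.95,"tz": 0,"twist": 0},{"fingers": 0,"tx": 0,"ty": 0,"tz": 0,"twist": 0}]}}

```text
time_s: 3.3
tcp_pos: [388.8, 211.6, 203.4]
ee_rot: [[-1.0, 0.006, 0.002], [0.006, 1.0, -0.002], [-0.002, -0.002, -1.0]]
wrist_force: [-0.1, 0.4, 0.4]
width: -0.3
```

{"api": "carry_out", "payload": {"moves": [{"fingers": 0,"tx": -0.5,"ty": -0.78,"tz": 0,"twist": 0},{"fingers": 0,"tx": -0.5,"ty": -0.78,"tz": 0,"twist": 0},{"fingers": 0,"tx": -0.5,"ty": -0.78,"tz": 0,"twist": 0},{"fingers": 0,"tx": -0.5,"ty": -0.78,"tz": 0,"twist": 0},{"fingers": 0,"tx": 0,"ty": 0,"tz": 0.75,"twist": 0},{"fingers": 0,"tx": 0,"ty": 0,"tz": 0.75,"twist": 0},{"fingers": 0,"tx": 0,"ty": 0,"tz": 0.75,"twist": 0},{"fingers": 0,"tx": 0,"ty": 0,"tz": 0.65,"twist": 0},{"fingers": 0,"tx": 0,"ty": 0,"tz": 0,"twist": 0},{"fingers": 0,"tx": 0,"ty": 0,"tz": 0,"twist": 0}]}}

```text
time_s: 4.13
tcp_pos: [435.6, 137.4, 130.2]
ee_rot: [[-1.0, -0.001, -0.002], [-0.001, 1.0, -0.0], [0.002, -0.0, -1.0]]
wrist_force: [0.6, -0.1, 1.1]
width: 0.2
```

Run:
```python
from h import *
import cv2
s=get_state();p=get_image('wrist');S=get_image('scene')
print(s['time_s'],s['tcp_pos'],s['wrist_force'])
cv2.imwrite('pics/w2.png',np.hstack([cv2.resize(p['pixels'][:,:,::-1],(400,300)),cv2.resize(S['pixels'][180:300,320:480,::-1],(400,300))]))
H=np.array(p['hand_eye']);pt=np.array(s['ee_rot']).T@(np.array([440.2,134.2,98])-s['tcp_pos'])
for q in (pt,np.array([0,0,8.])):
    c=np.linalg.inv(H)@np.r_[q,1];print(p['fx']*c[0]/c[2]+p['cx'],p['fy']*c[1]/c[2]+p['cy'])
```

```text
4.1333 [435.58481268 137.4178262  130.2439639 ] [ 0.63518197 -0.12986403  1.08195855]
320.79722738755845 272.5207873040983
326.70198739450217 281.1692223082317
```

View pics/w2.png

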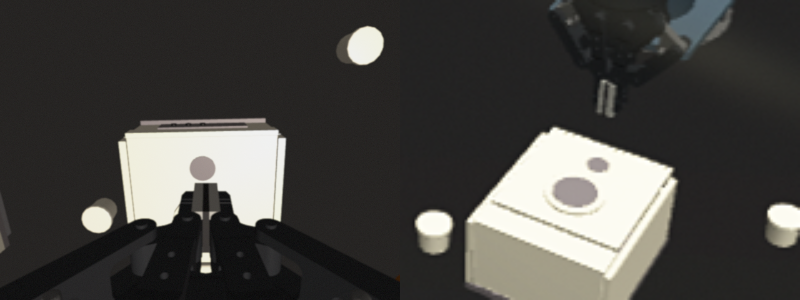

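The wrist view shows the spot at about (323,269), against a predicted (321,272). The estimate holds, and the shut tips are just beside it. I'll make a small correction and then go down.

{"api": "carry_out", "payload": {"moves": [{"fingers": 0,"tx": -0.14,"ty": -0.12,"tz": 0,"twist": 0},{"fingers": 0,"tx": 0,"ty": 0,"tz": 0.3,"twist": 0},{"fingers": 0,"tx": 0,"ty": 0,"tz": 0.3,"twist": 0},{"fingers": 0,"tx": 0,"ty": 0,"tz": 0,"twist": 0},{"fingers": 0,"tx": 0,"ty": 0,"tz": 0,"twist": 0}]}}

```text
time_s: 4.65
tcp_pos: [439.5, 134.1, 115.1]
ee_rot: [[-1.0, -0.001, -0.002], [-0.001, 1.0, -0.0], [0.002, -0.0, -1.0]]
wrist_force: [0.2, -0.6, 0.2]
width: 0.3
```

{"api": "carry_out", "payload": {"moves": [{"fingers": 0,"tx": 0,"ty": 0,"tz": 0.08,"twist": 0},{"fingers": 0,"tx": 0,"ty": 0,"tz": 0.08,"twist": 0},{"fingers": 0,"tx": 0,"ty": 0,"tz": 0,"twist": 0}]}}

```text
time_s: 4.9
tcp_pos: [440.0, 134.2, 111.6]
ee_rot: [[-1.0, -0.002, -0.0], [-0.002, 1.0, -0.0], [0.0, -0.0, -1.0]]
wrist_force: [0.5, 0.2, -0.5]
width: 0.2
```

{"api": "carry_out", "payload": {"moves": [{"fingers": 0,"tx": 0,"ty": 0,"tz": 0.06,"twist": 0},{"fingers": 0,"tx": 0,"ty": 0,"tz": 0.06,"twist": 0},{"fingers": 0,"tx": 0,"ty": 0,"tz": 0,"twist": 0}]}}

```text
time_s: 5.15
tcp_pos: [440.0, 134.2, 108.7]
ee_rot: [[-1.0, -0.002, -0.0], [-0.002, 1.0, -0.0], [0.0, -0.0, -1.0]]
wrist_force: [0.1, -0.1, 0.6]
width: -0.1
```

{"api": "carry_out", "payload": {"moves": [{"fingers": 0,"tx": 0,"ty": 0,"tz": 0.06,"twist": 0},{"fingers": 0,"tx": 0,"ty": 0,"tz": 0,"twist": 0}]}}

```text
time_s: 5.32
tcp_pos: [440.1, 134.2, 107.3]
ee_rot: [[-1.0, -0.002, -0.0], [-0.002, 1.0, -0.0], [0.0, -0.0, -1.0]]
wrist_force: [-0.4, -0.5, -0.9]
width: 0.1
```

{"api": "carry_out", "payload": {"moves": [{"fingers": 0,"tx": 0,"ty": 0,"tz": 0.06,"twist": 0},{"fingers": 0,"tx": 0,"ty": 0,"tz": 0,"twist": 0}]}}

```text
time_s: 5.48
tcp_pos: [440.0, 134.2, 105.8]
ee_rot: [[-1.0, -0.002, -0.0], [-0.002, 1.0, -0.0], [0.0, -0.0, -1.0]]
wrist_force: [-0.0, 1.1, -0.0]
width: -0.0
```

{"api": "carry_out", "payload": {"moves": [{"fingers": 0,"tx": 0,"ty": 0,"tz": 0.06,"twist": 0},{"fingers": 0,"tx": 0,"ty": 0,"tz": 0,"twist": 0}]}}

```text
time_s: 5.65
tcp_pos: [440.0, 134.2, 104.2]
ee_rot: [[-1.0, -0.002, -0.0], [-0.002, 1.0, -0.0], [0.0, -0.0, -1.0]]
wrist_force: [-0.3, -0.8, -0.9]
width: -0.0
```

{"api": "carry_out", "payload": {"moves": [{"fingers": 0,"tx": 0,"ty": 0,"tz": 0.06,"twist": 0},{"fingers": 0,"tx": 0,"ty": 0,"tz": 0,"twist": 0}]}}

```text
time_s: 5.82
tcp_pos: [440.0, 134.2, 102.7]
ee_rot: [[-1.0, -0.002, -0.0], [-0.002, 1.0, -0.0], [0.0, -0.0, -1.0]]
wrist_force: [-0.9, 0.9, -0.5]
width: -0.1
```

{"api": "carry_out", "payload": {"moves": [{"fingers": 0,"tx": 0,"ty": 0,"tz": 0.06,"twist": 0},{"fingers": 0,"tx": 0,"ty": 0,"tz": 0,"twist": 0}]}}

```text
time_s: 5.98
tcp_pos: [440.0, 134.2, 101.2]
ee_rot: [[-1.0, -0.002, -0.0], [-0.002, 1.0, -0.0], [0.0, -0.0, -1.0]]
wrist_force: [-0.1, -0.1, -0.8]
width: 0.1
```

{"api": "carry_out", "payload": {"moves": [{"fingers": 0,"tx": 0,"ty": 0,"tz": 0.06,"twist": 0},{"fingers": 0,"tx": 0,"ty": 0,"tz": 0,"twist": 0}]}}

```text
time_s: 6.15
tcp_pos: [440.0, 134.2, 99.7]
ee_rot: [[-1.0, -0.002, -0.0], [-0.002, 1.0, -0.0], [0.0, -0.0, -1.0]]
wrist_force: [-0.4, 0.1, -0.1]
width: 0.1
```

{"api": "carry_out", "payload": {"moves": [{"fingers": 0,"tx": 0,"ty": 0,"tz": 0.06,"twist": 0},{"fingers": 0,"tx": 0,"ty": 0,"tz": 0,"twist": 0}]}}

```text
time_s: 6.32
tcp_pos: [440.0, 134.2, 98.2]
ee_rot: [[-1.0, -0.002, -0.0], [-0.002, 1.0, -0.0], [0.0, -0.0, -1.0]]
wrist_force: [-0.2, 0.4, 0.2]
width: -0.1
```

Run:
```python
from h import *
import cv2
s=get_state();S=get_image('scene')
print(s['time_s'],s['tcp_pos'],s['wrist_force'])
cv2.imwrite('pics/s3.png',cv2.resize(S['pixels'][200:320,330:490,::-1],(800,600),interpolation=cv2.INTER_CUBIC))
```

```text
6.3167 [440.01581046 134.21382011  98.23238941] [-0.18410625  0.37045734  0.21487703]
```

View pics/s3.png

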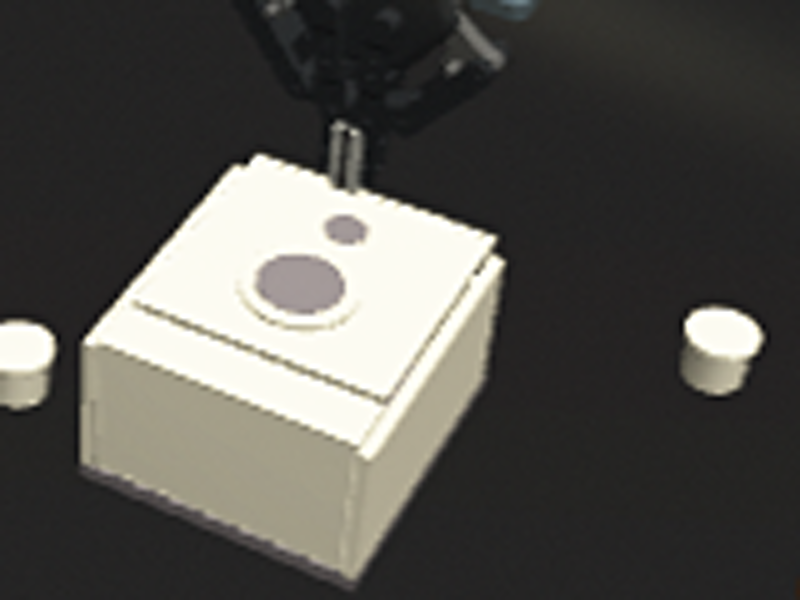

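In this crop the tips end at (347,190), which is full-image (399,238). The spot is at (345,230), or (399,246). There is still a visible gap and no force, so I'll compare this with the projections.

Run:
```python
from h import *
import cv2
s=get_state();p=get_image('wrist');S=get_image('scene');H=np.array(p['hand_eye']);E=np.array(s['ee_rot']);tc=np.array(s['tcp_pos'])
print(np.round(H,3).tolist(),p['fx'],p['cx'],p['cy'])
def ps(X): c=np.array(S['R'])@X+S['t'];return np.round([S['fx']*c[0]/c[2]+S['cx'],S['fy']*c[1]/c[2]+S['cy']],1)
def pw(X): c=np.linalg.inv(H)@np.r_[E.T@(X-tc),1];return np.round([p['fx']*c[0]/c[2]+p['cx'],p['fy']*c[1]/c[2]+p['cy']],1)
for n,X in [('tip',tc+E@[0,0,8]),('tcp',tc),('grasp',tc-E@[0,0,11]),('tip122',np.array([435.6,137.4,122.2])),('pad98',np.array([440.2,134.2,98.])),('pad90',np.array([440.2,134.2,90.])),('pad75',np.array([440.2,134.2,75.]))]: print(n,ps(X),pw(X))
print(place_of(p,'sample_pad')[:1])
cv2.imwrite('pics/w4.png',p['pixels'][180:480,120:520,::-1].repeat(2,0).repeat(2,1))
```

```text
[[0.0, -0.962, -0.275, 69.801], [1.0, 0.0, 0.0, 1.006], [-0.0, -0.275, 0.962, -169.653], [0.0, 0.0, 0.0, 1.0]] 410.92352514875023 329.01627443299344 241.56109027562454
tip [398.6 248. ] [326.7 281.2]
tcp [398.9 245.4] [326.6 287.8]
grasp [399.3 241.8] [326.5 297.9]
tip122 [401.9 237. ] [334.6 300.8]
pad98 [398.9 245.6] [326.6 287.8]
pad90 [398.6 248.2] [326.7 281.2]
pad75 [398. 253.] [326.8 270.1]
[{'at': [330.2, 282.6], 'conf': 0.72}]
```

View pics/w4.png

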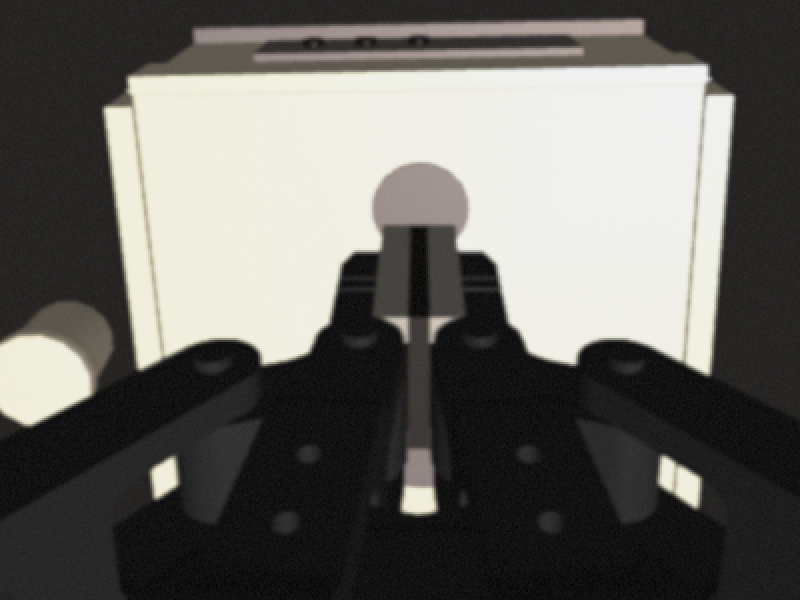

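Both fixed-view and wrist images put the real fingertips some 20–25 mm further back than stated: the tip is seen at scene row 238.5 against a predicted 248. The lack of contact force agrees with that. The spot sits where I estimated it. I'll keep going down by force.

{"api": "carry_out", "payload": {"moves": [{"fingers": 0,"tx": 0,"ty": 0,"tz": 0.1,"twist": 0},{"fingers": 0,"tx": 0,"ty": 0,"tz": 0.1,"twist": 0},{"fingers": 0,"tx": 0,"ty": 0,"tz": 0,"twist": 0}]}}

```text
time_s: 6.77
tcp_pos: [439.7, 134.1, 92.8]
ee_rot: [[-1.0, -0.002, -0.001], [-0.002, 1.0, -0.0], [0.001, -0.0, -1.0]]
wrist_force: [-0.5, 0.2, 0.3]
width: 0.2
```

{"api": "carry_out", "payload": {"moves": [{"fingers": 0,"tx": 0,"ty": 0,"tz": 0.06,"twist": 0},{"fingers": 0,"tx": 0,"ty": 0,"tz": 0.06,"twist": 0},{"fingers": 0,"tx": 0,"ty": 0,"tz": 0,"twist": 0}]}}

```text
time_s: 7.02
tcp_pos: [439.9, 134.2, 90.1]
ee_rot: [[-1.0, -0.002, -0.001], [-0.002, 1.0, -0.0], [0.001, -0.0, -1.0]]
wrist_force: [0.5, -0.5, 0.4]
width: 0.0
```

Run:
```python
from h import *
import cv2
s=get_state();S=get_image('scene');p=get_image('wrist')
print(s['time_s'],s['tcp_pos'],s['wrist_force'],s['joints'])
cv2.imwrite('pics/s5.png',np.hstack([cv2.resize(S['pixels'][210:290,360:440,::-1],(400,400),interpolation=cv2.INTER_CUBIC),cv2.resize(p['pixels'][180:340,240:400,::-1],(400,400))]))
```

```text
7.0167 [439.93027886 134.17068405  90.08815682] [ 0.49134498 -0.53222843  0.43656882] [ 8.59793657e+00 -6.67534540e+00 -1.64044985e+01  8.03071598e+01
 -1.10507568e-03  8.51084846e+00]
```

View pics/s5.png

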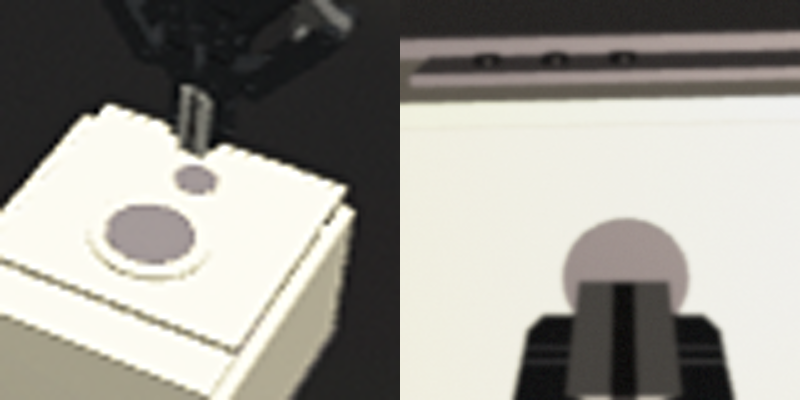

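The tip is now at (399,241) against the spot at (399,246), about 15 mm above it and well aligned in both views. I'll continue down.

{"api": "carry_out", "payload": {"moves": [{"fingers": 0,"tx": 0,"ty": 0,"tz": 0.1,"twist": 0},{"fingers": 0,"tx": 0,"ty": 0,"tz": 0.06,"twist": 0},{"fingers": 0,"tx": 0,"ty": 0,"tz": 0,"twist": 0}]}}

```text
time_s: 7.37
tcp_pos: [439.9, 134.2, 86.0]
ee_rot: [[-1.0, -0.002, -0.001], [-0.002, 1.0, -0.0], [0.001, -0.0, -1.0]]
wrist_force: [0.9, -0.7, 0.2]
width: 0.5
```

{"api": "carry_out", "payload": {"moves": [{"fingers": 0,"tx": 0,"ty": 0,"tz": 0.06,"twist": 0},{"fingers": 0,"tx": 0,"ty": 0,"tz": 0.06,"twist": 0},{"fingers": 0,"tx": 0,"ty": 0,"tz": 0,"twist": 0}]}}

```text
time_s: 7.62
tcp_pos: [439.9, 134.2, 83.1]
ee_rot: [[-1.0, -0.002, -0.001], [-0.002, 1.0, -0.0], [0.001, -0.0, -1.0]]
wrist_force: [0.2, 0.6, -1.1]
width: 0.1
```

{"api": "carry_out", "payload": {"moves": [{"fingers": 0,"tx": 0,"ty": 0,"tz": 0.06,"twist": 0},{"fingers": 0,"tx": 0,"ty": 0,"tz": 0.0,"twist": 0},{"fingers": 0,"tx": 0,"ty": 0,"tz": 0,"twist": 0}]}}

```text
time_s: 7.87
tcp_pos: [440.1, 134.2, 81.9]
ee_rot: [[-1.0, -0.002, -0.0], [-0.002, 1.0, -0.0], [0.0, -0.0, -1.0]]
wrist_force: [0.3, 0.3, 0.6]
width: 0.6
```

{"api": "carry_out", "payload": {"moves": [{"fingers": 0,"tx": 0,"ty": 0,"tz": 0.06,"twist": 0},{"fingers": 0,"tx": 0,"ty": 0,"tz": 0.06,"twist": 0},{"fingers": 0,"tx": 0,"ty": 0,"tz": 0,"twist": 0}]}}

```text
time_s: 8.12
tcp_pos: [439.9, 134.2, 78.6]
ee_rot: [[-1.0, -0.002, -0.001], [-0.002, 1.0, -0.0], [0.001, -0.0, -1.0]]
wrist_force: [-0.1, -0.1, 0.7]
width: -0.1
```

{"api": "carry_out", "payload": {"moves": [{"fingers": 0,"tx": 0,"ty": 0,"tz": 0.06,"twist": 0},{"fingers": 0,"tx": 0,"ty": 0,"tz": 0,"twist": 0}]}}

```text
time_s: 8.28
tcp_pos: [440.0, 134.2, 77.2]
ee_rot: [[-1.0, -0.002, -0.001], [-0.002, 1.0, -0.0], [0.001, -0.0, -1.0]]
wrist_force: [0.4, -1.1, 0.2]
width: -0.1
```

{"api": "carry_out", "payload": {"moves": [{"fingers": 0,"tx": 0,"ty": 0,"tz": 0.06,"twist": 0},{"fingers": 0,"tx": 0,"ty": 0,"tz": 0,"twist": 0}]}}

```text
time_s: 8.45
tcp_pos: [440.0, 134.2, 75.7]
ee_rot: [[-1.0, -0.002, -0.0], [-0.002, 1.0, -0.0], [0.0, -0.0, -1.0]]
wrist_force: [-0.5, -0.2, -0.1]
width: -0.0
```

Run:
```python
from h import *
import cv2
s=get_state();S=get_image('scene');p=get_image('wrist')
print(s['time_s'],s['tcp_pos'],s['wrist_force'],s['torque'])
cv2.imwrite('pics/s6.png',np.hstack([cv2.resize(S['pixels'][210:290,360:440,::-1],(400,400),interpolation=cv2.INTER_CUBIC),cv2.resize(p['pixels'][180:340,240:400,::-1],(400,400))]))
```

```text
8.45 [440.01703441 134.20648366  75.72913006] [-0.46312311 -0.1678652  -0.10068096] [-0.01083384  0.02595346 -0.02051574]
```

View pics/s6.png

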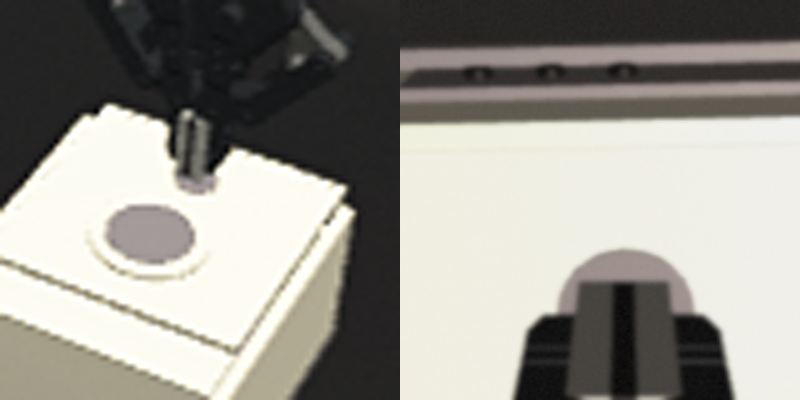

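The tip now covers the front half of the spot, at scene crop (197,178), so contact is near. I'll take single small steps and watch the force.

{"api": "carry_out", "payload": {"moves": [{"fingers": 0,"tx": 0,"ty": 0,"tz": 0.08,"twist": 0},{"fingers": 0,"tx": 0,"ty": 0,"tz": 0,"twist": 0}]}}

```text
time_s: 8.72
tcp_pos: [440.0, 134.2, 73.7]
ee_rot: [[-1.0, -0.001, -0.0], [-0.001, 1.0, -0.0], [0.0, -0.0, -1.0]]
wrist_force: [-0.9, -0.0, 0.5]
width: 0.2
```

{"api": "carry_out", "payload": {"moves": [{"fingers": 0,"tx": 0,"ty": 0,"tz": 0.06,"twist": 0},{"fingers": 0,"tx": 0,"ty": 0,"tz": 0,"twist": 0}]}}

```text
time_s: 8.88
tcp_pos: [440.0, 134.2, 72.2]
ee_rot: [[-1.0, -0.002, -0.0], [-0.002, 1.0, -0.0], [0.0, -0.0, -1.0]]
wrist_force: [-0.4, -0.1, -0.9]
width: 0.1
```

{"api": "carry_out", "payload": {"moves": [{"fingers": 0,"tx": 0,"ty": 0,"tz": 0.06,"twist": 0},{"fingers": 0,"tx": 0,"ty": 0,"tz": 0,"twist": 0}]}}

```text
time_s: 9.05
tcp_pos: [440.0, 134.2, 70.7]
ee_rot: [[-1.0, -0.002, -0.0], [-0.002, 1.0, -0.0], [0.0, -0.0, -1.0]]
wrist_force: [0.1, 0.3, 0.0]
width: 0.2
```

{"api": "carry_out", "payload": {"moves": [{"fingers": 0,"tx": 0,"ty": 0,"tz": 0.06,"twist": 0},{"fingers": 0,"tx": 0,"ty": 0,"tz": 0,"twist": 0}]}}

```text
time_s: 9.22
tcp_pos: [440.0, 134.2, 69.2]
ee_rot: [[-1.0, -0.002, -0.0], [-0.002, 1.0, -0.0], [0.0, -0.0, -1.0]]
wrist_force: [0.9, -0.0, 0.4]
width: 0.1
```

{"api": "carry_out", "payload": {"moves": [{"fingers": 0,"tx": 0,"ty": 0,"tz": 0.06,"twist": 0},{"fingers": 0,"tx": 0,"ty": 0,"tz": 0,"twist": 0}]}}

```text
time_s: 9.38
tcp_pos: [440.3, 134.2, 68.4]
ee_rot: [[-1.0, -0.002, 0.0], [-0.002, 1.0, 0.0], [-0.0, 0.0, -1.0]]
wrist_force: [-1.2, 0.3, 3.0]
width: -0.3
```

Contact: 3 N upward at TCP z of about 69. I'll press the 4–5 mm needed, in small steps.

{"api": "carry_out", "payload": {"moves": [{"fingers": 0,"tx": 0,"ty": 0,"tz": 0.06,"twist": 0},{"fingers": 0,"tx": 0,"ty": 0,"tz": 0,"twist": 0}]}}

```text
time_s: 9.55
tcp_pos: [440.2, 134.2, 67.1]
ee_rot: [[-1.0, -0.002, 0.0], [-0.002, 1.0, 0.0], [-0.0, 0.0, -1.0]]
wrist_force: [-0.9, -0.7, 3.6]
width: -0.1
```

{"api": "carry_out", "payload": {"moves": [{"fingers": 0,"tx": 0,"ty": 0,"tz": 0.06,"twist": 0},{"fingers": 0,"tx": 0,"ty": 0,"tz": 0,"twist": 0}]}}

```text
time_s: 9.72
tcp_pos: [440.2, 134.3, 65.4]
ee_rot: [[-1.0, -0.002, 0.0], [-0.002, 1.0, 0.0], [-0.0, 0.0, -1.0]]
wrist_force: [-2.3, 0.8, 3.8]
width: -0.3
```

{"api": "carry_out", "payload": {"moves": [{"fingers": 0,"tx": 0,"ty": 0,"tz": 0.06,"twist": 0},{"fingers": 0,"tx": 0,"ty": 0,"tz": 0,"twist": 0}]}}

```text
time_s: 9.88
tcp_pos: [440.1, 134.2, 63.7]
ee_rot: [[-1.0, -0.002, 0.0], [-0.002, 1.0, 0.0], [-0.0, 0.0, -1.0]]
wrist_force: [-1.5, 0.3, 4.6]
width: -0.3
```

{"api": "carry_out", "payload": {"moves": [{"fingers": 0,"tx": 0,"ty": 0,"tz": 0.04,"twist": 0},{"fingers": 0,"tx": 0,"ty": 0,"tz": 0,"twist": 0}]}}

```text
time_s: 10.05
tcp_pos: [440.1, 134.2, 62.6]
ee_rot: [[-1.0, -0.002, -0.0], [-0.002, 1.0, -0.0], [0.0, -0.0, -1.0]]
wrist_force: [-2.4, -0.1, 4.5]
width: -0.1
```

That is 6 mm of travel at a steady 4.5 N, past the release point and short of the stop. Now withdrawing up, then to the front.

{"api": "carry_out", "payload": {"moves": [{"fingers": 0,"tx": 0,"ty": 0,"tz": -1,"twist": 0},{"fingers": 0,"tx": 0,"ty": 0,"tz": -1,"twist": 0},{"fingers": 0,"tx": 0.5,"ty": 0,"tz": -1,"twist": 0},{"fingers": 0,"tx": 0.8,"ty": 0,"tz": -1,"twist": 0},{"fingers": 0,"tx": 0.8,"ty": 0,"tz": -1,"twist": 0},{"fingers": 0,"tx": 0.8,"ty": 0,"tz": -1,"twist": 0},{"fingers": 0,"tx": 0.8,"ty": 0,"tz": -1,"twist": 0},{"fingers": 0,"tx": 0.8,"ty": 0,"tz": -1,"twist": 0},{"fingers": 0,"tx": 0,"ty": 0,"tz": 0,"twist": 0},{"fingers": 0,"tx": 0,"ty": 0,"tz": 0,"twist": 0},{"fingers": 0,"tx": 0,"ty": 0,"tz": 0,"twist": 0},{"fingers": 0,"tx": 0,"ty": 0,"tz": 0,"twist": 0}]}}

```text
time_s: 11.05
tcp_pos: [327.8, 134.0, 260.7]
ee_rot: [[-1.0, -0.001, -0.002], [-0.001, 1.0, -0.001], [0.002, -0.001, -1.0]]
wrist_force: [-0.4, 0.8, 0.4]
width: 0.3
```

Run:
```python
from h import *
import cv2
s=get_state();S=get_image('scene')
print(s['time_s'],s['tcp_pos'],s['wrist_force'])
cv2.imwrite('pics/s7.png',cv2.resize(S['pixels'][120:360,200:520,::-1],(800,600)))
```

```text
11.05 [327.76571368 133.95103415 260.73359721] [-0.41588337  0.82754663  0.40984683]
```

View pics/s7.png

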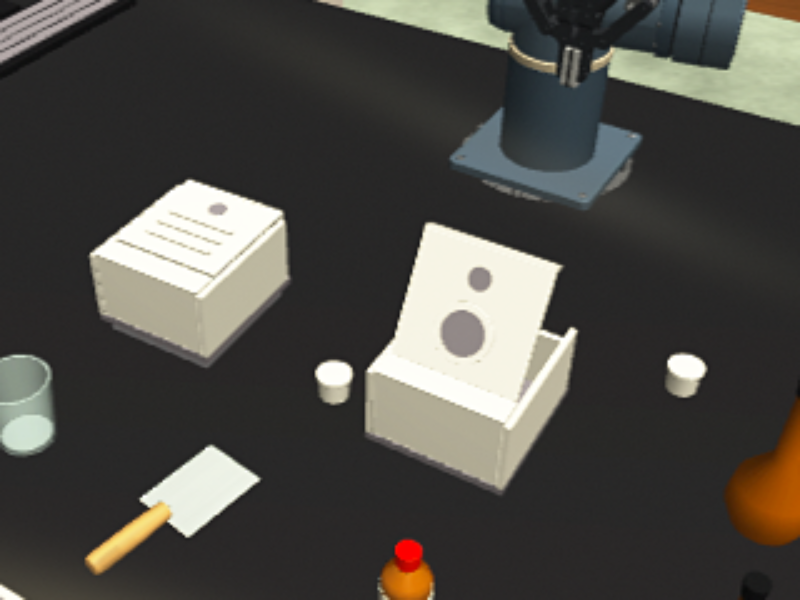

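The sample hatch (spot at crop (480,279)) is standing open and the hand is well clear. The fuse unit at left is shut. Next I'll hold still for over two seconds.

{"api": "carry_out", "payload": {"moves": [{"fingers": 0,"tx": 0,"ty": 0,"tz": 0,"twist": 0},{"fingers": 0,"tx": 0,"ty": 0,"tz": 0,"twist": 0},{"fingers": 0,"tx": 0,"ty": 0,"tz": 0,"twist": 0},{"fingers": 0,"tx": 0,"ty": 0,"tz": 0,"twist": 0},{"fingers": 0,"tx": 0,"ty": 0,"tz": 0,"twist": 0},{"fingers": 0,"tx": 0,"ty": 0,"tz": 0,"twist": 0},{"fingers": 0,"tx": 0,"ty": 0,"tz": 0,"twist": 0},{"fingers": 0,"tx": 0,"ty": 0,"tz": 0,"twist": 0},{"fingers": 0,"tx": 0,"ty": 0,"tz": 0,"twist": 0},{"fingers": 0,"tx": 0,"ty": 0,"tz": 0,"twist": 0},{"fingers": 0,"tx": 0,"ty": 0,"tz": 0,"twist": 0},{"fingers": 0,"tx": 0,"ty": 0,"tz": 0,"twist": 0}]}}

```text
time_s: 12.1
tcp_pos: [327.7, 134.1, 262.6]
ee_rot: [[-1.0, -0.002, 0.0], [-0.002, 1.0, 0.0], [-0.0, 0.0, -1.0]]
wrist_force: [-0.2, -0.0, 0.2]
width: -0.0
```

{"api": "carry_out", "payload": {"moves": [{"fingers": 0,"tx": 0,"ty": 0,"tz": 0,"twist": 0},{"fingers": 0,"tx": 0,"ty": 0,"tz": 0,"twist": 0},{"fingers": 0,"tx": 0,"ty": 0,"tz": 0,"twist": 0},{"fingers": 0,"tx": 0,"ty": 0,"tz": 0,"twist": 0},{"fingers": 0,"tx": 0,"ty": 0,"tz": 0,"twist": 0},{"fingers": 0,"tx": 0,"ty": 0,"tz": 0,"twist": 0},{"fingers": 0,"tx": 0,"ty": 0,"tz": 0,"twist": 0},{"fingers": 0,"tx": 0,"ty": 0,"tz": 0,"twist": 0},{"fingers": 0,"tx": 0,"ty": 0,"tz": 0,"twist": 0},{"fingers": 0,"tx": 0,"ty": 0,"tz": 0,"twist": 0},{"fingers": 0,"tx": 0,"ty": 0,"tz": 0,"twist": 0},{"fingers": 0,"tx": 0,"ty": 0,"tz": 0,"twist": 0}]}}

```text
time_s: 13.1
tcp_pos: [327.7, 134.1, 262.5]
ee_rot: [[-1.0, -0.002, 0.0], [-0.002, 1.0, -0.0], [-0.0, -0.0, -1.0]]
wrist_force: [0.5, -0.2, -0.9]
width: 0.2
```

{"api": "carry_out", "payload": {"moves": [{"fingers": 0,"tx": 0,"ty": 0,"tz": 0,"twist": 0},{"fingers": 0,"tx": 0,"ty": 0,"tz": 0,"twist": 0},{"fingers": 0,"tx": 0,"ty": 0,"tz": 0,"twist": 0},{"fingers": 0,"tx": 0,"ty": 0,"tz": 0,"twist": 0},{"fingers": 0,"tx": 0,"ty": 0,"tz": 0,"twist": 0},{"fingers": 0,"tx": 0,"ty": 0,"tz": 0,"twist": 0},{"fingers": 0,"tx": 0,"ty": 0,"tz": 0,"twist": 0},{"fingers": 0,"tx": 0,"ty": 0,"tz": 0,"twist": 0},{"fingers": 0,"tx": 0,"ty": 0,"tz": 0,"twist": 0},{"fingers": 0,"tx": 0,"ty": 0,"tz": 0,"twist": 0},{"fingers": 0,"tx": 0,"ty": 0,"tz": 0,"twist": 0},{"fingers": 0,"tx": 0,"ty": 0,"tz": 0,"twist": 0}]}}

```text
time_s: 14.1
tcp_pos: [327.7, 134.1, 262.5]
ee_rot: [[-1.0, -0.002, 0.0], [-0.002, 1.0, 0.0], [-0.0, 0.0, -1.0]]
wrist_force: [-0.3, 0.2, -0.5]
width: 0.0
```

Run:
```python
from h import *
import cv2
s=get_state();S=get_image('scene')
print(s['time_s'],s['tcp_pos'],s['wrist_force'])
cv2.imwrite('pics/s8.png',S['pixels'][:,:,::-1])
a=cv2.imread('pics/scene1.png').astype(int);b=S['pixels'][:,:,::-1].astype(int)
d=(np.abs(a-b).max(2)>40).astype(np.uint8);n,l,st,c=cv2.connectedComponentsWithStats(d)
print([x.tolist() for x in st[1:] if x[4]>25])
```

```text
14.1 [327.67812973 134.06123991 262.52062795] [-0.34072566  0.23582138 -0.537287  ]
[[393, 0, 135, 155, 6484], [617, 28, 23, 57, 530], [426, 71, 32, 8, 162], [616, 92, 24, 18, 89], [611, 101, 24, 18, 212], [569, 119, 71, 85, 3008], [620, 120, 20, 7, 97], [395, 130, 12, 11, 59], [357, 209, 73, 69, 1567], [395, 243, 9, 6, 43], [376, 244, 19, 22, 173], [389, 252, 10, 11, 55], [356, 260, 52, 21, 88]]
```

View pics/s8.png

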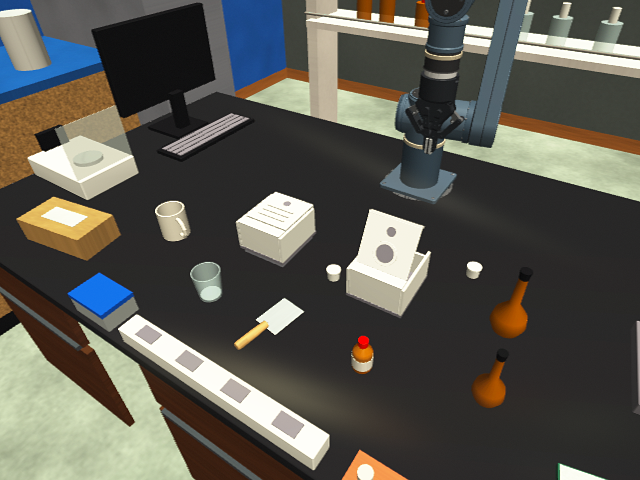

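The hatch is still open after 3 s, with its spot at (391,231). Compared with the first picture, only the arm and the sample hatch have changed. Handing in.

```bash
python3 -c "
from plant import *
print(hand_in())"
```

```text
the job is handed in; nothing more can be done
None
```

The sample unit's hatch is open and the job is handed in, at about 14 s on the robot's clock. I pressed its grey spot once with shut fingertips, about 6 mm deep. The last readings were about 4.5 N and none I saw was higher. I then withdrew upwards and to the front, and the hatch sprang open by itself.

**Last checks:** After 3 s of holding still, the hatch still stood open in the scene view and the wrist force was only noise. Compared with the first picture, only the arm and the sample hatch had changed; the fuse hatch looked shut and the bystanders unmoved. I could not read the hatch angles or the latch travel directly, so those I judged only from the pictures.

**One disagreement:** Contact came with the TCP at about z = 69 mm. From the stated 8 mm fingertip offset and the measured spot height of about 98 mm, I expected about 106 mm. The scene and wrist pictures had already shown the shut fingertips further back than stated, so I went down in small steps, watching the force.

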